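# Slide the tea tin through the gap to the tea chest

### The job

Push the flat square tea tin along the counter through the narrow gap between the round griddle and the stone mortar, until it stands flat up against the long face of the low bamboo tea chest on the other side. Only push it with the fingers: the tin must not be lifted or tipped up. Leave the bowl, mug, tongs and spatula where they are.

Things in the scene. Friction and masses are not known exactly. Their poses are not given: they have to be found in the camera images.
- tin: Flat closed square steel tea tin, 116 x 116 x 42 mm high, no knob, loose, 0.3 to 0.65 kg, ordinary friction. Origin: centre of its underside; x and y square to its sides, z up. Starts on the griddle's -y side, 170 to 210 mm before the line through the griddle and mortar centres, up to 30 mm off the gap's middle line, turned up to 0.3 rad from the griddle's axes.
- griddle: Round electric griddle, white ceramic-coated plate, fixed: upright cylinder 220 mm in diameter, 55 mm high, 45 mm handle stub on its +x side. Origin: centre of its underside. The mortar stands on its -x side; the tin goes through the gap along the griddle's +y axis. The gap between the two round walls, on the line of centres, is 122 to 126 mm wide.
- mortar: Grey stone mortar, fixed: an upright cylinder 110 mm in diameter and 60 mm high, hollowed at the top. Origin at the centre of its underside. It stands 287 to 291 mm from the griddle's centre, in the griddle's -x direction.
- chest: Low bamboo tea chest, fixed closed box 180 (its x) x 80 (its y) x 70 mm high, 14 mm knob on top. Origin: centre of its underside; axes parallel to the griddle's. It stands 230 to 250 mm beyond the line of centres, on the griddle's +y side; the long face towards the gap is at its y = -40 mm. The tin touches that face when its centre is 98 mm from the chest's origin along y.
- bowl: Yellow plastic bowl, 130 mm in diameter, 60 mm high; origin at the centre of its underside; loose, on the griddle's -y side; not to be disturbed.
- tongs: Steel kitchen tongs lying flat, about 245 mm long (x axis), 12 mm high; origin near the middle of its length; loose, beyond the griddle on its +y side; not to be disturbed.
- spatula: Green silicone spatula lying flat, 260 mm long (x axis), loose, beyond the tea chest; not to be disturbed.
- mug: Blue ceramic mug, 80 mm in diameter without its handle, 85 mm high; origin at the centre of its underside; loose, behind the tin as seen from the gap; not to be disturbed.
Mind the look-alikes: they are no part of the job. Leave any blue or orange look-alike of the tin alone. Of the things shaped like the chest, the wooden one is meant.

How it is judged:
On the way:
1. the tin, flat on the counter, is in the gap between the griddle and the mortar (y of tin in the frame of griddle between -0.04 and 0.05 m and x of tin in the frame of griddle between -0.19 and -0.154 m and height (world z) of tin below 0.006 m), for 0.05 s.
At the end, for the whole second after the job is handed in: The tin lies flat and at rest on the counter beyond the gap, its side within 8 mm of the tea chest's long face and parallel to it within 0.1 rad, its centre within 50 mm of the middle of that face (y of tin in the frame of chest between -0.106 and -0.09 m and x of tin in the frame of chest between -0.05 and 0.05 m and (angle between the x axis of tin and the x axis of chest, either way round below 0.1 rad or angle between the x axis of tin and the y axis of chest, either way round below 0.1 rad) and height (world z) of tin below 0.006 m and angle between tin's own z axis and vertical below 0.05 rad and linear speed of tin below 0.02 m/s); the robot touches nothing.
It fails at once if the tin is lifted or tipped (more than 12 mm or 0.2 rad) (height (world z) of tin above 0.012 m or angle between tin's own z axis and vertical above 0.2 rad).
It fails at once if a bystander is moved by more than 20 mm (distance of any of bowl, tongs, spatula, mug from where it was at the start of the episode above 0.02 m).
It also fails if it takes over 67 s, if anything falls off the work surface, if the arm or the gripper's body presses on something with over 40 N, if the wrist force passes 120 N, or if a joint passes its speed limit or range.

### The arm

A 6-joint arm with a two-finger parallel gripper is mounted at the origin on the work surface. World frame = base frame: x ahead of the robot, y to its left, z up, the work surface at z = 0. Lengths are in m, angles in rad, forces in N, time in s.
With the tool pointing down it reaches from about 0.275 to 0.825 m from the base axis. Payload 5.2 kg.
Tool frame: the origin (TCP) lies at the very end of the fingers, on their centre line; the grasp point (between the pads) lies 19 mm behind it; z points along the fingers, x is the direction in which the jaws open and shut, and the axes are right-handed (so a half turn about z gives the same grasp; the last joint's range is limited). The gripper opens to 93 mm and grips with 3 to 60 N. Pads are 15 mm wide; open, the fingers measure 128 mm over their backs; the gripper's body (75 mm by 188 mm) begins 65 mm behind the grasp point.
Start: joints at [1.139, 0.259, 1.535, -0, 1.348, -0.203], TCP at [0.125, 0.536, 0.219] pointing down, gripper open.
Joint ranges: [-3.14, 3.14], [-0.91, 2.08], [0.19, 2.58], [-1.22, 4.36], [0.22, 2.71], [-3.12, 3.12]. Speed limits (rad/s): [2.57, 2.57, 3.14, 3.14, 3.14, 3.14].

### API

Orientations are given as a unit quaternion [w, x, y, z].
In Python, from station import state, snapshot, close_job gives the robot as it stands.
- The arm moves only by the tool move_arm, never from a script. Its argument "rows" is text: rows parted by semicolons, each of 7 numbers parted by spaces: the shift along the world's x, y, z in mm, then the turn, a rotation vector about the world's x, y, z in degrees, then the opening, from 0 (shut) to 1 (fully open). In form: tx ty tz ax ay az hand; .... A call has 1 to 5 rows; each row shifts and turns the commanded pose from where the row before left it; what a row does not reach is not made up. A row lasts 1/8 s, in which the tool goes at most 62.5 mm and 10.7 degrees, less where a joint would pass 70% of its speed; a pose out of reach is approached as far as the arm can. A call is refused whole if a number of a shift passes 62.5 or a number of a turn 10.7, either way. A call with a gripper value outside its range is refused whole. The fingers move at their own pace and stop on an object; the grip force is fixed at half the most. Time passes only in rows, so rows that do not move let the fingers close. It gives the time, the measured TCP pose, the force and the opening at its end, in the units of the state.
- state(): the state, without advancing time (a new reading comes with each control period).
- snapshot(name): name is "scene" or "top"; returns a dict with "pixels" (384x512x3 uint8, blue, green, red), "K" (3x3 intrinsics, pixels), "extrinsics" (4x4, takes a point from world to camera coordinates). Camera axes: x right, y up, looking along -z (the intrinsics and any distortion apply to the point x, -y, -z); pixel columns grow to the right and rows downward; lengths in m; the calibration is good to about 2 mm. A picture is of the moment at which its call begins. There is no depth.
- close_job(): hands the job in, once; it reports no verdict.
The state is a dict: "t": time; "joint_pos": joint angles; "joint_velocities": joint speeds; "tau": joint torques, N m; "tcp_pos": TCP position; "tcp_rot": TCP orientation; "contact_force": force on the tool from outside, world axes, zero at the start; "wrist_torque": the same for the moment, N m; "gripper_width": finger opening in m.
Only numpy, scipy, OpenCV 4.12 (cv2) and the standard library are available. Lean on these libraries where they do the work, as an engineer would, in place of code of your own. Each camera call takes 0.05 s, during which the arm holds its last target. There are 200 camera calls.

## Working session

There is one attempt and no reset: what is moved stays moved. The work goes in short steps, Python scripts to look and compute and a tool call to move; the robot and the scene stay as the last step left them, time stands still between calls to the robot, and variables do not carry over. Pictures are saved under pics/ and viewed, about 8 in all and at most 12, crops included, and the job is handed in when it is done.

Besides the shell and the picture viewer there is one more tool, called after "Emit:" by a JSON object that holds its "fn" and its "kwargs", one argument or row to a line. move_arm: Moves the arm, as the interface text tells. Its arguments: {"type":"object","properties":{"rows":{"type":"string"}},"required":["rows"]}

```bash
mkdir -p pics; cat > h.py <<'E'
import numpy as np, cv2
from station import state, snapshot, close_job
def snap(name,fn=None):
    s=snapshot(name); 
    if fn: cv2.imwrite('pics/'+fn,s['pixels'])
    return s
def ray(s,u,v,z):
    K=np.array(s['K']);E=np.array(s['extrinsics']);R=E[:3,:3];t=E[:3,3]
    c=-R.T@t
    p=np.linalg.solve(K,[u,v,1.]); d=R.T@np.array([p[0],-p[1],-p[2]])
    return c+d*(z-c[2])/d[2]
def proj(s,P):
    K=np.array(s['K']);E=np.array(s['extrinsics']);p=E[:3,:3]@np.array(P)+E[:3,3]
    q=K@np.array([p[0],-p[1],-p[2]]);return q[:2]/q[2]
E
python3 - <<'E'
from h import *
for n in('top','scene'):
    s=snap(n); cv2.imwrite(f'pics/{n}0.png',cv2.resize(s['pixels'],(800,600),interpolation=cv2.INTER_CUBIC))
    E=np.array(s['extrinsics']);print({k:v for k,v in s.items() if k!='pixels'}, -E[:3,:3].T@E[:3,3])
print(state())
E
```

```text
{'K': array([[420.33758749,   0.        , 259.97875921],
       [  0.        , 420.33758749, 189.34306585],
       [  0.        ,   0.        ,   1.        ]]), 'extrinsics': array([[ 0.00160015, -0.99993614,  0.01118731,  0.0047675 ],
       [ 0.99571748,  0.00262729,  0.09241106, -0.51909887],
       [-0.09243455,  0.01099152,  0.99565809, -1.14898627],
       [ 0.        ,  0.        ,  0.        ,  1.        ]])} [0.41066217 0.01876013 1.19191462]
{'K': array([[374.8912335 ,   0.        , 251.55575727],
       [  0.        , 374.8912335 , 184.40350452],
       [  0.        ,   0.        ,   1.        ]]), 'extrinsics': array([[-0.68985448,  0.7239389 , -0.0036411 ,  0.36176286],
       [-0.40349757, -0.38031456,  0.83219622,  0.16821684],
       [ 0.60107445,  0.57556347,  0.55446929, -1.56388288],
       [ 0.        ,  0.        ,  0.        ,  1.        ]])} [1.25744887 0.70219496 0.72845282]
{'t': 0.1, 'joint_pos': array([ 1.13916522e+00,  2.59254909e-01,  1.53593091e+00, -3.64650517e-05,
        1.34800300e+00, -2.02755472e-01]), 'joint_velocities': array([-0.00120866, -0.00234773, -0.00358618,  0.00106296,  0.00125583,
       -0.00038136]), 'tau': array([ 6.19176426e-04, -4.38215876e+01, -2.84643942e+01,  7.20317010e-02,
        3.62291210e-02, -2.66377504e-05]), 'tcp_pos': array([0.12454859, 0.53522406, 0.21792618]), 'tcp_rot': array([ 3.76029508e-04,  7.83222179e-01,  6.21741410e-01, -7.04172361e-04]), 'contact_force': array([ 0.03818763, -0.06239597, -0.34042096]), 'wrist_torque': array([-0.00129726, -0.0080216 , -0.00800756]), 'gripper_width': 0.09302552115339621}
```

View pics/top0.png

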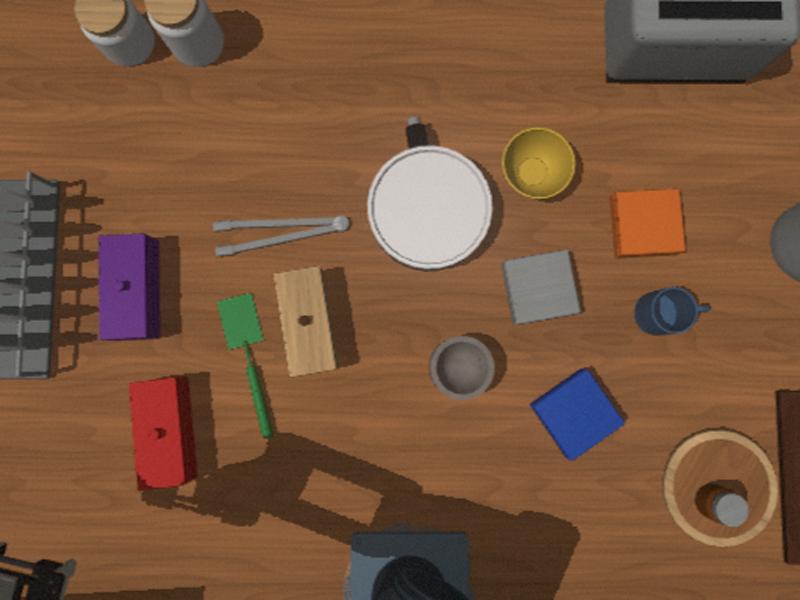

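View pics/scene0.png

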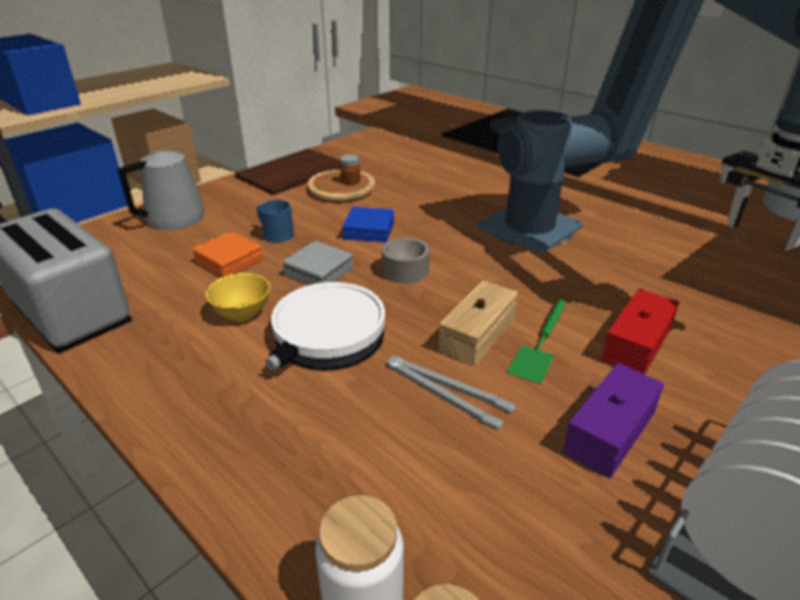

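The top view (800 px wide) shows the griddle rim at (430,207), mortar (462,367), wooden chest top (275–336, 267–376) and grey tin top (502–581, 250–324). The gap axis runs towards image left (+y). Next I'll measure these and check the model overlays.

```bash
cat >> h.py <<'E'
def U(x): return (np.array(x,float)+.5)/1.5625-.5
def circ(c,r,z): return [[c[0]+r*np.cos(a),c[1]+r*np.sin(a),z] for a in np.linspace(0,2*np.pi,73)]
def sq(c,th,hx,hy,z):
    R=np.array([[np.cos(th),-np.sin(th)],[np.sin(th),np.cos(th)]])
    return [[*(np.array(c)+R@[a*hx,b*hy]),z] for a,b in((-1,-1),(1,-1),(1,1),(-1,1),(-1,-1))]
def over(s,polys,x0,y0,w,h,k,fn):
    im=cv2.resize(s['pixels'][y0:y0+h,x0:x0+w],None,fx=k,fy=k,interpolation=cv2.INTER_CUBIC)
    for p,c in polys:
        q=np.array([(proj(s,P)-[x0,y0]+.5)*k-.5 for P in p])
        cv2.polylines(im,[np.round(q*8).astype(int)],False,c,1,cv2.LINE_AA,3)
    cv2.imwrite('pics/'+fn,im)
E
python3 - <<'E'
from h import *
s=snap('top')
def g(pts,z): return np.array([ray(s,*U(p),z)[:2] for p in pts])
G=g([(430,207)],.055)[0]; M=g([(462,367)],.06)[0]
C=g([(275,274),(320,267),(336,368),(289,376)],.07); T=g([(502,262),(571,250),(581,313),(514,324)],.042)
def rect(p): 
    return p.mean(0),[np.linalg.norm(p[(i+1)%4]-p[i])*1000 for i in range(4)],[np.degrees(np.arctan2(*(p[(i+1)%4]-p[i])[::-1])) for i in range(4)]
print(G,M,np.linalg.norm(G-M)*1e3,'ang +x axis',np.degrees(np.arctan2(*(G-M)[::-1])))
print(rect(C));print(rect(T))
th=np.arctan2(*(G-M)[::-1]);t=rect(T)
over(s,[(circ(G,.11,.055),(0,0,255)),(circ(M,.055,.06),(0,0,255)),(sq(rect(C)[0],th,.09,.04,.07),(0,0,255)),(sq(t[0],np.radians(np.mean([t[2][1]+180,t[2][3]])),.058,.058,.042),(0,0,255))],170,80,215,175,3.7,'ov1.png')
E
```

```text
[ 0.67399606 -0.03493946] [ 0.39390447 -0.08914475] 285.2884755913117 ang +x axis 10.952882351895287
(array([0.47191874, 0.17959999]), [np.float64(77.98203257403803), np.float64(175.18879371988652), np.float64(80.48661764519169), np.float64(176.01139492507744)], [np.float64(-80.87756800306332), np.float64(-170.31243179693791), np.float64(99.7128852900369), np.float64(8.871007936472076)])
(array([ 0.53404178, -0.23310157]), [np.float64(124.87576207901765), np.float64(113.0358469973615), np.float64(119.98948251333549), np.float64(111.50146292503317)], [np.float64(-79.90296632100173), np.float64(-172.25954687815297), np.float64(99.4098560838014), np.float64(10.223979800398837)])
```

View pics/ov1.png

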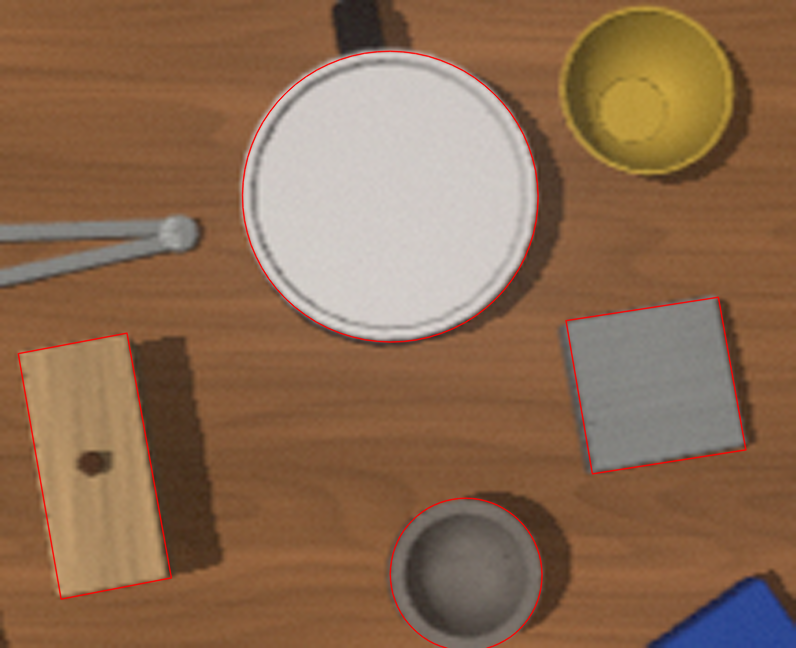

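Overlay fits. In the griddle frame (about 10.2° yaw), the tin is at (-173, -170) mm, on the gap's middle line and already nearly aligned. Next I'll transit high to behind the tin with a half-open hand.

Emit:
{"fn": "move_arm", "kwargs": {
  "rows": "26 -53 0 0 0 -4.2 0.5;26 -53 0 0 0 -4.2 0.5;26 -53 0 0 0 -4.2 0.5;26 -53 0 0 0 -4.2 0.5;26 -53 0 0 0 -4.2 0.5"
}}

```text
t: 0.78
tcp_pos: [0.2551, 0.269, 0.2186]
tcp_rot: [0.0, 0.884, 0.468, 0.0]
contact_force: [2.1, -0.5, -0.6]
gripper_width: 0.0484
```

Emit:
{"fn": "move_arm", "kwargs": {
  "rows": "26 -53 0 0 0 -4.2 0.5;26 -53 0 0 0 -4.2 0.5;26 -53 0 0 0 -4.2 0.5;26 -53 0 0 0 -4.2 0.5;26 -53 0 0 0 -4.2 0.5"
}}

```text
t: 1.4
tcp_pos: [0.3851, 0.0037, 0.2188]
tcp_rot: [0.0, 0.954, 0.298, 0.0]
contact_force: [0.5, 1.5, 0.1]
gripper_width: 0.0466
```

Emit:
{"fn": "move_arm", "kwargs": {
  "rows": "26 -53 0 0 0 -4.2 0.5;26 -53 0 0 0 -4.2 0.5;26 -53 0 0 0 -4.2 0.5;26 -53 0 0 0 -4.2 0.5;26 -53 0 0 0 -4.2 0.5"
}}

```text
t: 2.02
tcp_pos: [0.5152, -0.2611, 0.2183]
tcp_rot: [-0.0, 0.993, 0.12, -0.0]
contact_force: [0.6, 1.0, 0.6]
gripper_width: 0.0461
```

```bash
cat >> h.py <<'E'
G=np.array([.674,-.035]);TH=np.radians(10.2);R=np.array([[np.cos(TH),-np.sin(TH)],[np.sin(TH),np.cos(TH)]])
def w(x,y): return G+R@[x,y]
def rep(tgt=None):
    s=state();p=np.array(s['tcp_pos']);q=s['tcp_rot']
    from scipy.spatial.transform import Rotation as Q
    m=Q.from_quat([q[1],q[2],q[3],q[0]]).as_matrix()
    print('t',s['t'],'tcp',p.round(4),'gframe',(R.T@(p[:2]-G)*1e3).round(1),'xaxis deg',np.degrees(np.arctan2(m[1,0],m[0,0])).round(2),'z',m[:,2].round(3),'F',np.round(s['contact_force'],1),'w',round(s['gripper_width'],4))
    if tgt is not None: print('need mm',((w(*tgt)-p[:2])*1e3).round(1))
E
python3 -c "
from h import *
rep((-.172,-.262))"
```

```text
t 2.025 tcp [ 0.5152 -0.2611  0.2183] gframe [-196.3 -194.4] xaxis deg 13.73 z [-0.  0. -1.] F [0.6 1.  0.6] w 0.0461
need mm [ 35.9 -62.2]
```

Emit:
{"fn": "move_arm", "kwargs": {
  "rows": "18 -31 0 0 0 -1.8 0.5;18 -31 0 0 0 -1.8 0.5;0 0 -50 0 0 0 0.5;0 0 -50 0 0 0 0.5;0 0 -50 0 0 0 0.5"
}}

```text
t: 2.65
tcp_pos: [0.5505, -0.3213, 0.0668]
tcp_rot: [-0.0, 0.996, 0.09, -0.0]
contact_force: [0.5, -0.1, -0.4]
gripper_width: 0.0465
```

Emit:
{"fn": "move_arm", "kwargs": {
  "rows": "0 0 -34 0 0 0 0.5;0 0 -20 0 0 0 0.5;0 0 0 0 0 0 0.5"
}}

```text
t: 3.02
tcp_pos: [0.5493, -0.3202, 0.0124]
tcp_rot: [-0.002, 0.996, 0.09, -0.002]
contact_force: [-0.6, 0.4, -0.8]
gripper_width: 0.0463
```

```bash
python3 -c "
from h import *
rep((-.172,-.24))
s=snap('top')
over(s,[],235,80,215,175,3.7,'b.png')"
```

```text
t 3.025 tcp [ 0.5493 -0.3202  0.0124] gframe [-173.2 -258.6] xaxis deg 10.29 z [-0.004  0.003 -1.   ] F [-0.6  0.4 -0.8] w 0.0463
need mm [-2.1 18.5]
```

View pics/b.png

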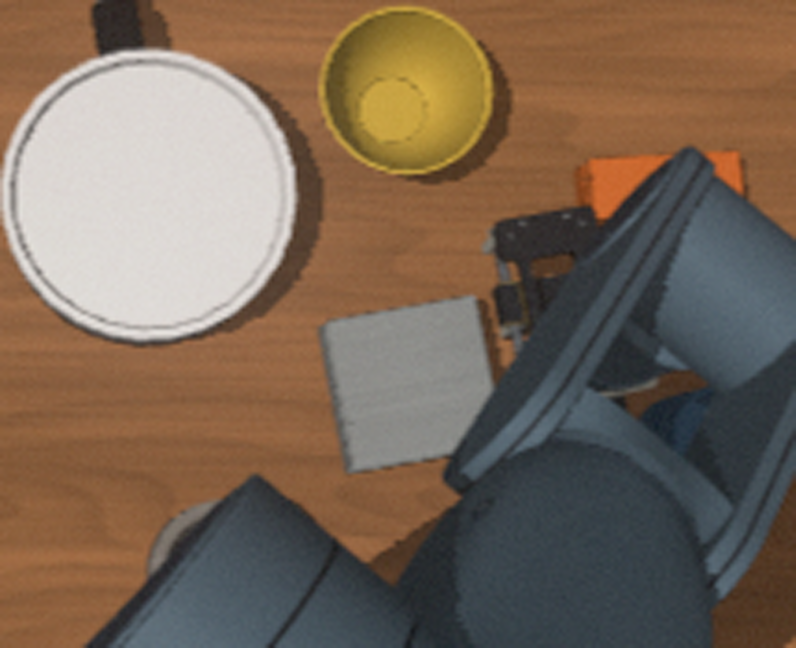

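The tin is undisturbed. The hand is about 20 mm behind it (tin back edge at x≈485 in the crop). Starting to push.

Emit:
{"fn": "move_arm", "kwargs": {
  "rows": "-2 10 0 0 0 0 0.5;-2 10 0 0 0 0 0.5;-2 10 0 0 0 0 0.5;-2 10 0 0 0 0 0.5;-2 10 0 0 0 0 0.5"
}}

```text
t: 3.7
tcp_pos: [0.5417, -0.2721, 0.0159]
tcp_rot: [0.002, 0.996, 0.09, 0.001]
contact_force: [1.5, -5.0, 2.8]
gripper_width: 0.0471
```

Emit:
{"fn": "move_arm", "kwargs": {
  "rows": "-2 10 0 0 0 0 0.5;-2 10 0 0 0 0 0.5;-2 10 0 0 0 0 0.5;-2 10 0 0 0 0 0.5;0 0 0 0 0 0 0.5"
}}

```text
t: 4.32
tcp_pos: [0.5331, -0.2307, 0.0154]
tcp_rot: [0.0, 0.996, 0.09, 0.001]
contact_force: [0.6, -1.3, 0.4]
gripper_width: 0.0465
```

```bash
python3 -c "
from h import *
rep((-.172,-.10))
s=snap('top');over(s,[(circ(G,.11,.055),(0,0,255)),(sq(w(-.172,-.11),TH,.058,.058,.042),(0,255,0))],215,80,180,165,4,'c.png')"
```

```text
t 4.325 tcp [ 0.5331 -0.2307  0.0154] gframe [-173.3 -167.7] xaxis deg 10.32 z [ 0.001 -0.    -1.   ] F [ 0.6 -1.3  0.4] w 0.0465
need mm [-10.7  66.8]
```

View pics/c.png

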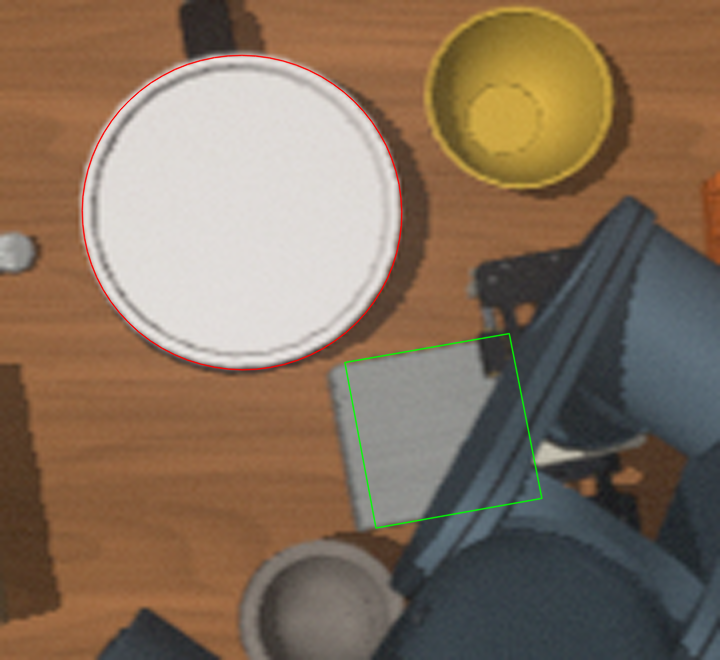

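The tin is now at about (-172, -104) mm, still square and centred between griddle (bottom edge y≈368 px) and mortar (top y≈540 px). Continuing into the gap.

Emit:
{"fn": "move_arm", "kwargs": {
  "rows": "-1.5 9 0 0 0 0 0.5;-1.5 9 0 0 0 0 0.5;-1.5 9 0 0 0 0 0.5;-1.5 9 0 0 0 0 0.5;-1.5 9 0 0 0 0 0.5"
}}

```text
t: 5.0
tcp_pos: [0.5257, -0.1872, 0.0151]
tcp_rot: [0.001, 0.996, 0.09, 0.001]
contact_force: [0.2, -5.7, 2.7]
gripper_width: 0.0465
```

Emit:
{"fn": "move_arm", "kwargs": {
  "rows": "-1.5 8 0 0 0 0 0.5;-1.5 8 0 0 0 0 0.5;-1.5 8 0 0 0 0 0.5;-1.5 8 0 0 0 0 0.5;0 0 0 0 0 0 0.5"
}}

```text
t: 5.62
tcp_pos: [0.5193, -0.1541, 0.0148]
tcp_rot: [-0.0, 0.996, 0.09, 0.0]
contact_force: [0.2, -0.6, 1.1]
gripper_width: 0.0462
```

```bash
python3 -c "
from h import *
rep((-.172,.0))
s=snap('top');over(s,[(circ(G,.11,.055),(0,0,255)),(sq(w(-.172,-.025),TH,.058,.058,.042),(0,255,0))],195,80,180,165,4,'d.png')"
```

```text
t 5.625 tcp [ 0.5193 -0.1541  0.0148] gframe [-173.3  -89.8] xaxis deg 10.3 z [ 0.  0. -1.] F [ 0.2 -0.6  1.1] w 0.0462
need mm [-14.6  88.6]
```

View pics/d.png

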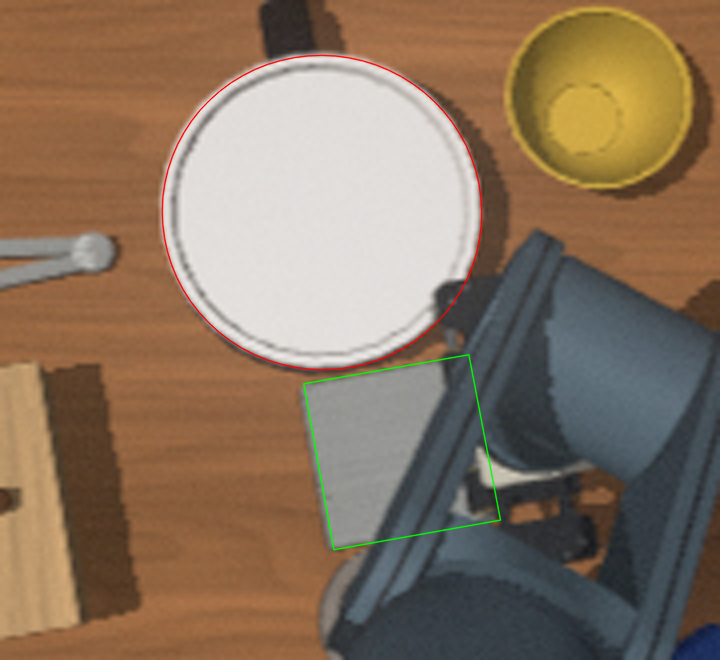

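The tin is in the gap at about (-172, -26) mm, square to it, with low forces. Continuing through.

Emit:
{"fn": "move_arm", "kwargs": {
  "rows": "-1.5 9 0 0 0 0 0.5;-1.5 9 0 0 0 0 0.5;-1.5 9 0 0 0 0 0.5;-1.5 9 0 0 0 0 0.5;-2 9 0 0 0 0 0.5"
}}

```text
t: 6.3
tcp_pos: [0.5112, -0.1089, 0.0147]
tcp_rot: [0.0, 0.996, 0.09, 0.0]
contact_force: [0.4, -4.1, 2.7]
gripper_width: 0.0465
```

Emit:
{"fn": "move_arm", "kwargs": {
  "rows": "-1.5 9 0 0 0 0 0.5;-2 9 0 0 0 0 0.5;-1.5 9 0 0 0 0 0.5;-2 9 0 0 0 0 0.5;-1.5 9 0 0 0 0 0.5"
}}

```text
t: 6.92
tcp_pos: [0.5026, -0.0639, 0.0148]
tcp_rot: [0.0, 0.996, 0.09, 0.0]
contact_force: [1.1, -8.2, 6.8]
gripper_width: 0.0468
```

Emit:
{"fn": "move_arm", "kwargs": {
  "rows": "-1.5 9 0 0 0 0 0.5;-1.5 9 0 0 0 0 0.5;-1.5 9 0 0 0 0 0.5;-1.5 9 0 0 0 0 0.5;-1.5 9 0 0 0 0 0.5"
}}

```text
t: 7.55
tcp_pos: [0.4951, -0.0189, 0.0148]
tcp_rot: [0.0, 0.996, 0.09, -0.0]
contact_force: [0.1, -2.6, 2.2]
gripper_width: 0.0468
```

```bash
python3 -c "
from h import *
rep((-.172,.0855))
s=snap('top');over(s,[(circ(G,.11,.055),(0,0,255)),(sq(w(-.172,.0635+.045),TH,.058,.058,.042),(0,255,0))],155,90,180,165,4,'e.png')"
```

```text
t 7.55 tcp [ 0.4951 -0.0189  0.0148] gframe [-173.3   47.5] xaxis deg 10.3 z [ 0. -0. -1.] F [ 0.1 -2.6  2.2] w 0.0468
need mm [-5.5 37.6]
```

View pics/e.png

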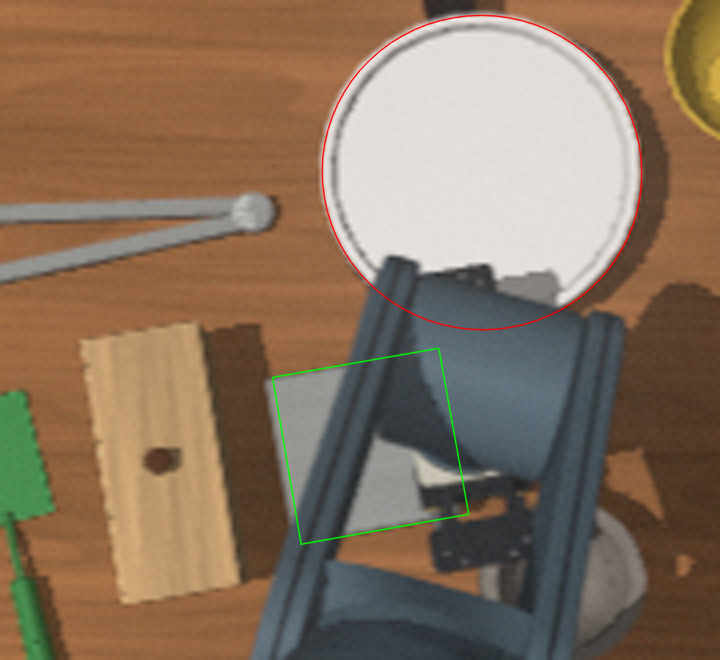

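The tin is through, with its front edge at x≈268–290 px and the chest face at ≈205–240 px. I'll close the last ~38 mm gently, watching the force.

Emit:
{"fn": "move_arm", "kwargs": {
  "rows": "-1.2 7 0 0 0 0 0.5;-1.2 7 0 0 0 0 0.5;-1.2 7 0 0 0 0 0.5;-1 6 0 0 0 0 0.5;-0.5 3 0 0 0 0 0.5"
}}

```text
t: 8.22
tcp_pos: [0.4899, 0.0109, 0.0147]
tcp_rot: [0.0, 0.996, 0.09, -0.0]
contact_force: [1.4, -5.2, 4.1]
gripper_width: 0.0465
```

Emit:
{"fn": "move_arm", "kwargs": {
  "rows": "-0.5 2.5 0 0 0 0 0.5;-0.5 2.5 0 0 0 0 0.5;0 0 0 0 0 0 0.5"
}}

```text
t: 8.6
tcp_pos: [0.4889, 0.0159, 0.0147]
tcp_rot: [-0.0, 0.996, 0.09, -0.0]
contact_force: [0.5, -3.5, 2.8]
gripper_width: 0.0467
```

```bash
python3 -c "
from h import *
rep((-.172,.0855))"
```

```text
t 8.6 tcp [0.4889 0.0159 0.0147] gframe [-173.2   82.9] xaxis deg 10.3 z [-0.  0. -1.] F [ 0.5 -3.5  2.8] w 0.0467
need mm [0.7 2.7]
```

Emit:
{"fn": "move_arm", "kwargs": {
  "rows": "-0.3 1.5 0 0 0 0 0.5;0 0 0 0 0 0 0.5"
}}

```text
t: 8.85
tcp_pos: [0.4889, 0.016, 0.0147]
tcp_rot: [0.001, 0.996, 0.09, -0.0]
contact_force: [1.2, -10.3, 2.7]
gripper_width: 0.0462
```

Emit:
{"fn": "move_arm", "kwargs": {
  "rows": "-0.3 1.5 0 0 0 0 0.5;0 0 0 0 0 0 0.5"
}}

```text
t: 9.1
tcp_pos: [0.4887, 0.0161, 0.0147]
tcp_rot: [0.002, 0.996, 0.09, -0.0]
contact_force: [0.3, -17.1, 2.3]
gripper_width: 0.0463
```

Emit:
{"fn": "move_arm", "kwargs": {
  "rows": "-0.3 1.5 0 0 0 0 0.5;0 0 0 0 0 0 0.5"
}}

```text
t: 9.35
tcp_pos: [0.4886, 0.0161, 0.0148]
tcp_rot: [0.003, 0.996, 0.09, -0.0]
contact_force: [-0.5, -23.2, 2.5]
gripper_width: 0.0468
```

The tin is firmly against the chest: force climbs and the TCP has stopped. Backing off, rising and clearing the view.

Emit:
{"fn": "move_arm", "kwargs": {
  "rows": "1 -5 0 0 0 0 0.5;2 -10 0 0 0 0 0.5;2 -10 0 0 0 0 0.5;0 0 30 0 0 0 0.5;0 0 50 0 0 0 0.5"
}}

```text
t: 9.98
tcp_pos: [0.4915, -0.0046, 0.0938]
tcp_rot: [-0.001, 0.996, 0.089, -0.003]
contact_force: [1.5, 0.3, 0.0]
gripper_width: 0.0463
```

Emit:
{"fn": "move_arm", "kwargs": {
  "rows": "0 0 50 0 0 0 0.5;0 0 50 0 0 0 0.5;0 -60 0 0 0 0 0.5;0 -60 0 0 0 0 0.5;0 -60 0 0 0 0 0.5"
}}

```text
t: 10.6
tcp_pos: [0.493, -0.1862, 0.1948]
tcp_rot: [-0.0, 0.996, 0.09, 0.0]
contact_force: [1.5, -0.0, -0.2]
gripper_width: 0.0465
```

Emit:
{"fn": "move_arm", "kwargs": {
  "rows": "0 -60 0 0 0 0 0.5;0 -60 0 0 0 0 0.5;0 -60 0 0 0 0 0.5;0 -60 0 0 0 0 0.5;0 0 0 0 0 0 0.5"
}}

```text
t: 11.22
tcp_pos: [0.4918, -0.4291, 0.193]
tcp_rot: [-0.0, 0.996, 0.087, -0.0]
contact_force: [-0.0, 0.7, -0.1]
gripper_width: 0.0467
```

```bash
python3 -c "
from h import *
rep()
s=snap('top');over(s,[(sq((.4719,.1796),TH,.09,.04,.07),(0,0,255)),(sq(w(-.172,.147),TH,.058,.058,.042),(0,255,0))],120,80,200,165,4,'f.png')"
```

```text
t 11.225 tcp [ 0.4918 -0.4291  0.193 ] gframe [-249.1 -355.6] xaxis deg 10.04 z [-0.001  0.    -1.   ] F [-0.   0.7 -0.1] w 0.0467
```

View pics/f.png

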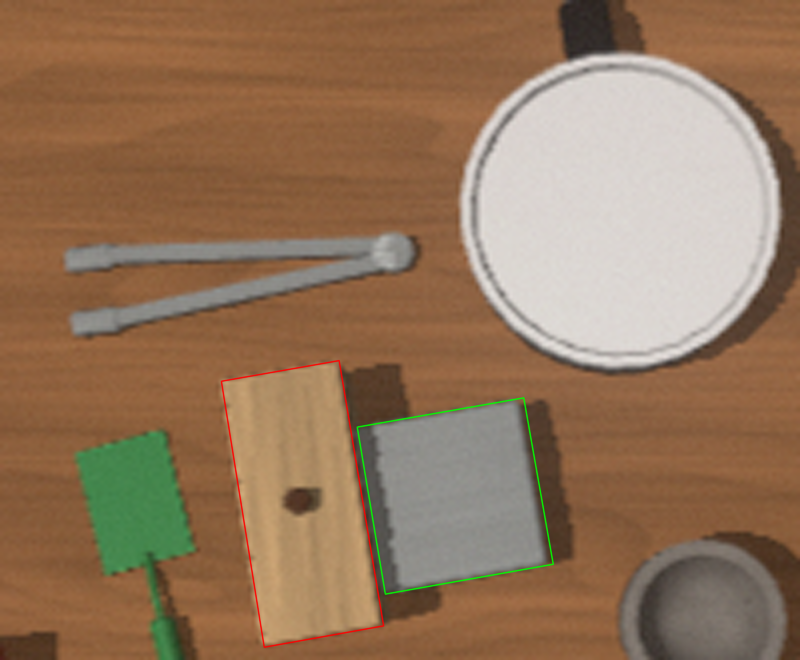

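The final picture shows the tin (357–552, 398–593 px) flush and parallel with the chest's long face (edge 340–383 px). The tongs and spatula haven't moved, and the arm is clear. Handing in.

```bash
python3 -c "
from h import *
close_job()"
```

```text
the job is handed in; nothing more can be done
```

I pushed the tin with the half-open fingers, low down and in short steps, straight through the gap until it stood against the wooden chest. I then backed off, raised the arm clear and handed the job in at about 11 s.

**In the gap:** A picture showed the tin at about (-172, -26) mm in the griddle frame, square to it, with pushing forces below 10 N. The tin stayed flat in every picture.

**Against the chest:** Pushing further raised the force to 23 N with no movement, which confirms contact. In the last picture the tin's side is parallel to the chest's face, with an apparent gap of 0–2 mm, within calibration error. Its centre is about 12 mm from the middle of the face.

**Bystanders:** The tongs and spatula had not moved in the last picture. The bowl was unmoved when last seen, with the tin in the gap. I did not re-measure the bowl or the mug at the end, but nothing I saw suggested contact with either.

**Disagreements:**
- I measured the griddle and mortar centres 285 mm apart, against the stated 287–291 mm.
- Estimates of the griddle's axis direction ranged from 9.4° to 10.9°. I used 10.2°, and the tin passed without binding.

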